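# Pin down the guard of a softgel inspection light box

## Robot

A 7-joint arm with a two-finger parallel gripper is mounted at the origin on the work surface. World frame = base frame: x ahead of the robot, y to its left, z up, the work surface at z = 0. Lengths are in m, angles in rad, forces in N, time in s.
With the tool pointing down it reaches from about 0.375 to 0.925 m from the base axis. Payload 3.1 kg.
Tool frame: the origin (TCP) lies between the finger pads; the fingertips stand 19 mm ahead of it and the grasp point (between the pads) is the TCP; z points along the fingers, y is the line along which they close (so a half turn about z gives the same grasp; the last joint's range is limited). The gripper opens to 85 mm and grips with 20 to 120 N. Pads are 22 mm wide; open, the fingers measure 114 mm over their backs; the gripper's body (76 mm by 85 mm) begins 54 mm behind the grasp point. The pads swing forward as they close: fully open they stand 13 mm farther back than shut.
Start: joints at [-1.374, 0.383, 0.044, 1.598, -0.018, 1.161, -0.05], TCP at [0.189, 0.622, 0.214] pointing down, gripper open.
Joint ranges: [-2.61, 2.61], [-0.41, 2.15], [-1.48, 1.57], [0, 2.5], [-1.57, 4.71], [0.05, 1.97], [-2.85, 2.85]. Speed limits (rad/s): [2.79, 2.79, 3.14, 3.14, 3.14, 3.14, 3.14].

## Interface

Orientations are given as a unit quaternion [x, y, z, w].
In Python, from bench import move_ptp, movel, move_j, move_gripper, pause, inverse_kinematics, read_camera, camera_params, MotionError, sign_off, look_for, tip_of, read_time_s, read_qpos, read_joint_vel, read_effort, read_eef_pos, read_tcp_rot, read_ft_force, read_ft_torque, read_finger_gap, read_grasp_force gives the robot as it stands. Calls block until the motion is done:
- move_ptp(position, orientation): joint-space move of the TCP to a pose.
- movel(position, orientation=None, speed=0.15): straight line of the TCP; orientation=None keeps the orientation; speed is the mean speed in m/s.
- move_j(angles): joint-space move.
- move_gripper(opening, effort=None): finger opening in m; effort is the grip in N (None keeps the last); returns when the fingers have stopped.
- pause(seconds).
- inverse_kinematics(position, orientation): joint angles nearest the present ones, or None.
- read_camera(name): name is "side" or "top" or "wrist"; returns the picture (400x640x3 uint8, red, green, blue); there is no depth.
- camera_params(name): a dict with "K" (3x3 intrinsics, pixels), "dist_coeffs" ([k1, k2, p1, p2, k3] as OpenCV has them; the pictures are not rectified), "camera_from_world" (4x4, takes a point from world to camera coordinates). Camera axes: x right, y down, z forward; pixel columns grow to the right and rows downward; lengths in m; the calibration is good to about 2 mm. A picture is of the moment at which its call begins: read the wrist's pose just before it. camera_params takes no time and is no camera call; for the wrist camera it gives the pose at the moment of the call.
A pose or a line that the arm cannot do raises MotionError and nothing moves.
- sign_off(): hands the job in; it is judged then, once.
Trained networks look in the newest picture that a camera, given by its name, has taken for a name from the list of things; names that differ only in an ending like _2 or _b are one class to them, and where a whole thing is asked for, a point or a joint stands for the part that bears it (a point fixed in the world has none). Each returns a list of dicts, best first, with "confidence" (0 to 1); they miss things now and then, are a little off and sometimes report something else, mostly with a low value. They report only what shows in the picture. A call takes as long as a camera call.
- look_for(camera, name): "at" ([column, row] in pixels, amid what is visible of it).
- tip_of(camera, name): "at" ([column, row] in pixels: a listed point, or the origin of a listed thing).
Readings, each from a call of its own:
- read_time_s(): time.
- read_qpos(): joint angles.
- read_joint_vel(): joint speeds.
- read_effort(): joint torques, N m.
- read_eef_pos(): TCP position.
- read_tcp_rot(): TCP orientation.
- read_ft_force(): force on the tool from outside, world axes, zero at the start.
- read_ft_torque(): the same for the moment, N m.
- read_finger_gap(): finger opening in m.
- read_grasp_force(): force on a finger pad.
Only numpy, scipy, OpenCV 4.12 (cv2) and the standard library are available. Lean on these libraries where they do the work, as an engineer would, in place of code of your own. Each camera call takes 0.05 s, during which the arm holds its last target. There are 200 camera calls.

## Task

The clear guard over the sloping inspection light box is down, but one corner of its steel edge strip is still unpinned. Take the middle-sized of the three stainless pins from the pin rack, feel for the socket that sits off-centre behind the empty hole of the strip, and push the pin straight in until its collar lies flat on the strip, then let go. Leave the other two pins and the things lying about as they are.

Things in the scene. Friction and masses are not known exactly. Their poses are not given: they have to be found in the camera images.
- pin_mid_center (a point): Pin to use, middle-sized of three: its centre, 37 mm above its lower end. Stainless, 74 mm high, about 130 g, round about its z axis, which points from tip to grip (upright in the rack at first; which place varies). From below: plain unchamfered shank 12 mm in diameter, 34 mm long; flat collar 36 mm in diameter, 4 mm thick; round grip 22 mm in diameter, 36 mm high.
- pin_mid_tip (a point): Centre of the flat lower end of the same pin's shank, 37 mm below its centre; same axes.
- strip_hole (a point): Centre of the empty 24 mm hole in the guard's stainless edge strip, on its upper face, at the corner without a pin. z: outward normal of the strip, along which the pin goes in, leaning 30 degrees from vertical towards the box's low front; x: up the slope; y: along the strip to the left. Strip 68 mm wide, 5 mm thick; all flat around it, but a handle 26 mm high starts 100 mm to the left (+y).
- light_box: Sloping stainless light box, 420 mm wide, 340 mm deep, fixed, on a dark stand, with lit opal panel, softgels and the clear guard on top. Origin on the table under the middle of the box; x to its high rear, y left. Its top rises 30 degrees from 85 mm at the front lip (150 mm before the origin) to 255 mm at the rear. The left corner of the strip already holds a pin of the middle size, fixed.
- pin_rack: Stainless pin rack, fixed: a plate 212 x 66 mm, 5 mm thick, its top 64 mm above the table, on two end legs. Three through holes of 18 mm on its long middle line, 64 mm apart; the pins hang in them with the collar resting on the plate. Origin under its middle, on the table; x along the row.
- pin_big_center (a point): Centre of the big pin, 90 mm high, collar 46 mm, grip 30 mm in diameter and 44 mm high, hanging in the same rack. To be left.
- pin_small_center (a point): Centre of the small pin, 58 mm high, collar 30 mm, grip 14 mm in diameter and 28 mm high, hanging in the same rack. To be left.
- jar_mid (a point): Amber jar with white cap, 64 mm in diameter, 85 mm high; its centre. To be left.
- spray_mid (a point): White bottle, 60 mm in diameter, 170 mm high; its centre. To be left.
- cup_mid (a point): Steel sample cup with a few softgels, 72 mm across the rim, 50 mm high; its centre. To be left.
- scoop_mid (a point): Steel scoop lying on the table, blade 70 x 50 x 28 mm (this point at its centre) with a handle reaching 120 mm from it. To be left.
- spanner_mid (a point): Flat steel wrench 150 mm long lying on the table; its middle. To be left.
- guard: Guard: strip, clear sheet and what lies behind its hole; same origin and axes as strip_hole. Behind the hole, its flat face 6 mm below the strip's upper face, is a rigid steel receptacle with an unchamfered blind bore 13 mm in diameter, 33 mm deep, square to the strip, up to 3.5 mm off the hole's centre in x and in y, varying. Home: collar on the strip, shank's end 34 mm below its upper face.

How it is judged:
On the way, in this order (a step that is already met when the one before it is completed fails the run):
1. the middle-sized pin is lifted out of the rack (height (world z) of pin_mid_tip above 0.07 m), for 0.2 s.
2. its shank has dropped into the bore behind the strip (z of pin_mid_tip in the frame of strip_hole below -0.011 m and distance between pin_mid_tip and strip_hole below 0.04 m and angle between the z axis of pin_mid_tip and the z axis of strip_hole, either way round below 0.15 rad), for 0.1 s.
At the end, for the whole second after the job is handed in: The middle-sized pin is fully home in the bore behind the free hole: its shank's end at least 31.5 mm below the strip's upper face (collar within 2.5 mm of the strip), its axis within 0.06 rad of the strip's normal, at rest and released (z of pin_mid_tip in the frame of strip_hole below -0.0315 m and distance between pin_mid_tip and strip_hole below 0.037 m and angle between the z axis of pin_mid_tip and the z axis of strip_hole, either way round below 0.06 rad and linear speed of pin_mid below 0.01 m/s and contact force between the fingers and pin_mid below 0.1 N); the robot touches nothing.
It fails at once if another pin was disturbed (moved more than 15 mm) (distance of any of pin_big_center, pin_small_center from where it was at the start of the episode above 0.015 m).
It fails at once if a thing lying about was moved more than 20 mm (distance of any of jar_mid, spray_mid, cup_mid, scoop_mid, spanner_mid from where it was at the start of the episode above 0.02 m).
It also fails if it takes over 72 s, if anything falls off the work surface, if the arm or the gripper's body presses on something with over 40 N, if the wrist force passes 120 N, or if a joint passes its speed limit or range.

## Working session

There is one attempt and no reset: what is moved stays moved. The work goes in short steps, each a Python script; the robot and the scene stay as the last script left them, time stands still between calls to the robot, and variables do not carry over. Pictures are saved under pics/ and viewed, at most 10 in all, crops included, and the job is handed in when it is done.

```bash
mkdir -p pics; ls
python3 - <<'E'
from bench import *
import cv2,numpy as np
for c in ("side","top"):
    im=read_camera(c); cv2.imwrite(f"pics/{c}0.png",im[:,:,::-1])
    p=camera_params(c); print(c,p["K"],p["dist_coeffs"],np.round(p["camera_from_world"],4).tolist())
    for n in ["pin_mid_center","pin_mid_tip","strip_hole","light_box","pin_rack","pin_big_center","pin_small_center","jar_mid","spray_mid","cup_mid","scoop_mid"]:
        print(n,[(np.round(d["at"],1).tolist(),round(d["confidence"],2)) for d in tip_of(c,n)][:3])
print(read_time_s(),read_eef_pos(),read_tcp_rot())
E
```

```text
pics
side [[409.07286433   0.         327.72347592]
 [  0.         409.07286433 199.04509887]
 [  0.           0.           1.        ]] [0.00700259 0.         0.         0.         0.        ] [[0.8025, -0.5962, 0.0236, -0.4616], [-0.2959, -0.432, -0.8519, 0.1948], [0.5182, 0.6767, -0.5231, 1.0645], [0.0, 0.0, 0.0, 1.0]]
pin_mid_center [([373.1, 255.8], 0.61)]
pin_mid_tip [([370.2, 270.2], 0.47)]
strip_hole [([328.8, 187.6], 0.73), ([328.5, 191.4], 0.64)]
light_box [([327.7, 189.8], 0.97)]
pin_rack [([383.6, 265.1], 0.89)]
pin_big_center [([403.2, 237.6], 0.59)]
pin_small_center [([386.9, 247.9], 0.46)]
jar_mid [([411.6, 216.8], 0.7)]
spray_mid [([409.9, 289.5], 0.84)]
cup_mid [([316.6, 302.8], 0.57), ([328.6, 188.8], 0.57)]
scoop_mid [([212.3, 184.8], 0.63)]
top [[473.68080388   0.         313.39383347]
 [  0.         473.68080388 194.55553539]
 [  0.           0.           1.        ]] [-0.07035346  0.          0.          0.          0.        ] [[-0.0288, -0.9995, -0.0091, -0.0736], [-0.9936, 0.0296, -0.1093, 0.499], [0.1095, 0.0059, -0.994, 1.5486], [0.0, 0.0, 0.0, 1.0]]
pin_mid_center [([394.5, 201.4], 0.58)]
pin_mid_tip []
strip_hole [([304.0, 180.4], 0.67)]
light_box [([259.3, 155.6], 0.73), ([394.0, 260.2], 0.62)]
pin_rack [([386.3, 185.0], 0.79)]
pin_big_center [([387.5, 166.7], 0.47)]
pin_small_center [([429.4, 165.5], 0.48), ([388.4, 182.1], 0.42)]
jar_mid []
spray_mid [([437.5, 209.1], 0.82), ([393.9, 203.6], 0.41)]
cup_mid [([394.3, 261.4], 0.9)]
scoop_mid [([190.4, 258.6], 0.89)]
1.2 [0.18883148 0.62198073 0.2138784 ] [ 1.46868004e-01  9.89156099e-01  8.25721660e-06 -2.06833768e-05]
```

View pics/top0.png

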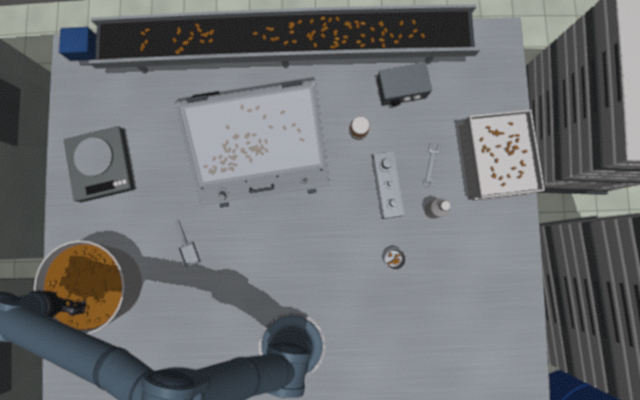

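View pics/side0.png

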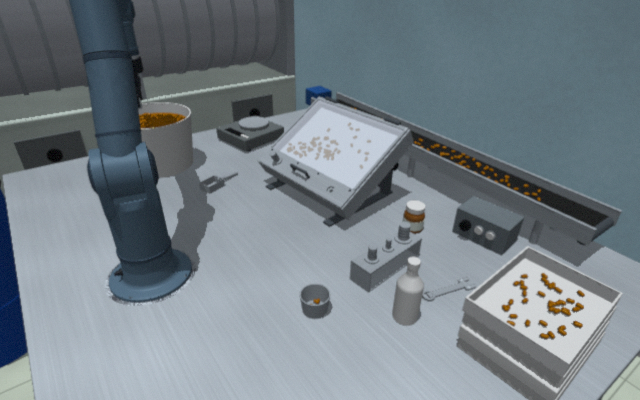

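```bash
cat > h.py <<'E'
from bench import *
import cv2,numpy as np
from scipy.spatial.transform import Rotation as R
def ray(p,uv):
    q=cv2.undistortPoints(np.array([[uv]],float),p["K"],np.array(p["dist_coeffs"]))[0,0]
    T=np.array(p["camera_from_world"]); Rm=T[:3,:3]; o=-Rm.T@T[:3,3]; d=Rm.T@np.r_[q,1]
    return o,d/np.linalg.norm(d)
def tri(rs):
    A=sum(np.eye(3)-np.outer(d,d) for o,d in rs); b=sum((np.eye(3)-np.outer(d,d))@o for o,d in rs)
    x=np.linalg.solve(A,b); return x,[np.linalg.norm(np.cross(x-o,d)) for o,d in rs]
def atz(r,z): o,d=r; return o+d*(z-o[2])/d[2]
def proj(p,X):
    T=np.array(p["camera_from_world"]); return cv2.projectPoints(np.array(X,float).reshape(-1,3),cv2.Rodrigues(T[:3,:3])[0],T[:3,3],p["K"],np.array(p["dist_coeffs"]))[0][:,0]
E
python3 - <<'E'
from h import *
s,t=camera_params("side"),camera_params("top")
for n,a,b in [("mid",(373.1,255.8),(394.5,201.4)),("big",(403.2,237.6),(387.5,166.7)),("small",(386.9,247.9),(388.4,182.1)),("hole",(328.8,187.6),(304,180.4)),("box",(327.7,189.8),(259.3,155.6)),("rack",(383.6,265.1),(386.3,185)),("spray",(409.9,289.5),(437.5,209.1)),("cup",(316.6,302.8),(394.3,261.4)),("scoop",(212.3,184.8),(190.4,258.6)),("jar?",(411.6,216.8),(429.4,165.5))]:
    x,e=tri([ray(s,a),ray(t,b)]); print(n,x.round(4),np.round(e,4))
E
```

```text
mid [ 0.4595 -0.3471  0.0781] [0.002 0.002]
big [ 0.5763 -0.3326  0.0754] [0.0017 0.0017]
small [ 0.524  -0.3321  0.0643] [0.0026 0.0026]
hole [ 0.5321 -0.06    0.115 ] [0.0006 0.0006]
box [ 0.6414  0.0924 -0.0025] [0.002 0.002]
rack [ 0.5209 -0.3326  0.0074] [0.0038 0.0038]
spray [ 0.4347 -0.4867  0.0867] [0.0042 0.0042]
cup [ 0.2735 -0.3507  0.0268] [0.0064 0.0064]
scoop [0.3026 0.3236 0.018 ] [0.0075 0.0075]
jar? [ 0.5328 -0.4173  0.212 ] [0.0255 0.0255]
```

The pictures agree with the detections. In the top view the rack runs along column ~388, with the big, small and mid pins at rows 163, 183 and 202. The strip's free hole is at about (304,181) and its fixed pin at (223,195), so the box is yawed about 9°. Next I'll look at the hole from near.

```bash
cat >> h.py <<'E'
def boxR(yaw):  # strip frame
    x=np.array([np.cos(yaw),np.sin(yaw),0]);y=np.array([-np.sin(yaw),np.cos(yaw),0]);z=np.array([0,0,1.])
    c,s_=np.cos(np.pi/6),.5
    return np.c_[c*x+s_*z,y,c*z-s_*x]
def toolq(S,ang): # tool z=-n, tool y at angle ang from strip y
    z=-S[:,2]; y=np.cos(ang)*S[:,1]+np.sin(ang)*S[:,0]; return R.from_matrix(np.c_[np.cross(y,z),y,z]).as_quat()
def snap(c,name,names=()):
    p=camera_params(c); im=read_camera(c); cv2.imwrite(f"pics/{name}.png",im[:,:,::-1])
    for n in names: print(n,[(np.round(d["at"],1).tolist(),round(d["confidence"],2)) for d in tip_of(c,n)][:3])
    return p,im
E
python3 - <<'E'
from h import *
s,t=camera_params("side"),camera_params("top")
x,e=tri([ray(s,(277,160)),ray(t,(223,195))]);print("leftpin",x,e)
a,b=atz(ray(t,(200,203)),.09),atz(ray(t,(329,183)),.09); d=a-b; print(a,b,np.arctan2(-d[0],d[1]))
S=boxR(.153); hole=np.array([.532,-.06,.115])
T=t["camera_from_world"]
sol={}
for ang in (0,np.pi/2,-np.pi/2,np.pi):
    q=toolq(S,ang); r=[inverse_kinematics(hole+S[:,2]*h,q) for h in (.025,.15,.3)]
    print(ang,[None if j is None else np.round(j,2).tolist() for j in r])
    sol[ang]=r
for ang in (0,np.pi): 
  if sol[ang][1] is not None:
    move_ptp([.35,.3,.45],[1,0,0,0]) if False else None
print(read_time_s())
w=camera_params("wrist"); Tw=np.array(w["camera_from_world"]); B=np.eye(4);B[:3,:3]=R.from_quat(read_tcp_rot()).as_matrix();B[:3,3]=read_eef_pos()
print("cam from tcp",np.round(Tw@B,4).tolist(),w["K"])
E
```

```text
leftpin [0.49711429 0.19497307 0.11317449] [np.float64(0.00334712199530976), np.float64(0.003347121995309868)]
[0.47326057 0.27570171 0.09      ] [ 0.52537339 -0.13950466  0.09      ] 0.12485774022189668
0 [[-0.77, -0.05, 0.91, 2.39, -0.39, 0.3, 2.22], [-0.36, -0.4, 0.45, 2.37, 0.07, 0.63, 1.78], None]
1.5707963267948966 [[-1.32, -0.41, 1.36, 2.39, 0.72, 0.4, -0.34], [-0.36, -0.4, 0.45, 2.37, 0.07, 0.63, 0.21], None]
-1.5707963267948966 [[0.09, 0.0, 0.04, 2.36, -0.48, 0.31, -2.43], [0.96, -0.33, -0.63, 2.32, -0.67, 0.71, -2.25], None]
3.141592653589793 [[-1.2, -0.2, 1.31, 2.39, 0.15, 0.3, -1.39], [-0.11, -0.34, 0.25, 2.36, -0.11, 0.62, -1.2], None]
1.2
cam from tcp [[-0.0007, 1.0, 0.001, -0.0004], [-0.9543, -0.0004, -0.2989, 0.0247], [-0.2989, -0.0011, 0.9543, 0.1764], [0.0, 0.0, 0.0, 1.0]] [[300.15727616   0.         322.11473354]
 [  0.         300.15727616 202.21584643]
 [  0.           0.           1.        ]]
```

Run:
```python
from h import *
S=boxR(.142); hole=np.array([.532,-.06,.113])
p0=read_eef_pos()
movel([p0[0],p0[1],.40],speed=.3)
q=toolq(S,np.pi/2)
qd=R.from_matrix(np.c_[[0,1,0],[1,0,0],[0,0,-1.]]).as_quat()
move_ptp([.46,-.12,.36],qd)
P=hole-S[:,1]*.076
print(np.round(read_qpos(),2))
try:
    move_ptp(P+S[:,2]*.13,q); movel(P+S[:,2]*.07,q,.15)
except MotionError as e: print(e)
print(np.round(read_qpos(),2),read_eef_pos(),read_time_s())
p,im=snap("wrist","w1",["strip_hole","guard"])
print(proj(p,hole))
u,v=proj(p,hole)[0].astype(int)
c=im[max(v-60,0):v+60,max(u-80,0):u+80]
cv2.imwrite("pics/w1c.png",cv2.resize(c,(c.shape[1]*4,c.shape[0]*4),interpolation=cv2.INTER_CUBIC)[:,:,::-1])
```

```text
[-1.04 -0.24  1.06  1.84  0.21  1.43 -0.02]
[-0.85 -0.22  1.14  2.33 -0.08  0.43  0.54] [ 0.50997552 -0.13968967  0.17501581] 6.1167
strip_hole [([316.2, 102.5], 0.98)]
guard [([320.8, 107.6], 0.63)]
[[318.20623639 109.36306263]]
```

View pics/w1.png

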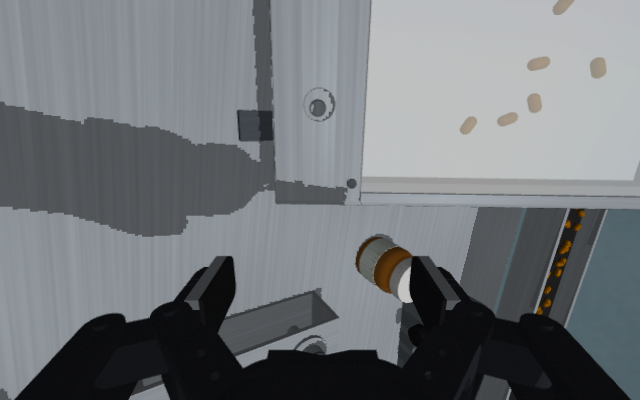

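The wrist view shows the strip hole ring at about (319,105). The darker bore sits off-centre in it at about (317.5,107). I'll magnify it to fit both.

Run:
```python
import cv2
im=cv2.imread("pics/w1.png"); c=im[80:130,290:350]
cv2.imwrite("pics/w1d.png",cv2.resize(c,None,fx=12,fy=12,interpolation=cv2.INTER_NEAREST))
```

```text
(no output)
```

View pics/w1d.png

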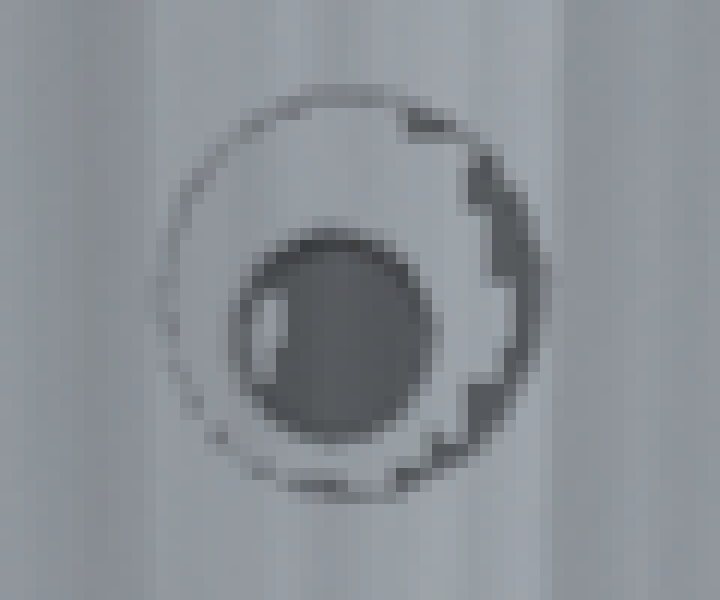

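Run:
```python
from h import *
s,t,p=[camera_params(c) for c in ("side","top","wrist")]
rs=[ray(s,(328.8,187.6)),ray(t,(304,180.4)),ray(p,(318.95,103.9))]
print("hole",*tri(rs), *tri(rs[::2]), *tri(rs[1:]))
print("jar",tri([ray(s,(414,213)),ray(t,(360,127))]))
# strip bottom (right) edge & left(front) edge in the wrist picture for yaw
S=boxR(.142); 
def onplane(uv,o,n): a,d=ray(p,uv); return a+d*((o-a)@n/(d@n))
H=tri(rs)[0]
for Hz in (0,.004):
  o=H+S[:,2]*Hz; h=onplane((318.95,103.9),o,S[:,2]); b=onplane((317.4,107.55),o-S[:,2]*.006,S[:,2]); print("h",h,"bore off",(b-h)@S*1e3)
f=[onplane(x,o,S[:,2])-o for x in ((273,30),(274,180),(275,203),(345,206))]; print((np.array(f)@S).round(4))
pin=np.array([.459,-.345,.104]); a=.12
ys=np.array([-np.sin(a),np.cos(a),0])
for sg in (1,-1):
    y=sg*ys; z=np.array([0,0,-1.]); x=np.cross(y,z); q=R.from_matrix(np.c_[x,y,z]).as_quat()
    for P in (pin-x*.076+[0,0,.12],pin+[0,0,.1],pin-[0,0,.014]):
        j=inverse_kinematics(P,q); print(sg,None if j is None else np.round(j,2))
```

```text
hole [ 0.53219476 -0.05851685  0.11381209] [np.float64(0.00041134057533436153), np.float64(0.0019166080851739614), np.float64(0.0020639813203614144)] [ 0.53272982 -0.05688534  0.11272264] [np.float64(0.0009351616672439858), np.float64(0.0009351616672440907)] [ 0.53286562 -0.0583727   0.11122416] [np.float64(0.001919764389320506), np.float64(0.001919764389320522)]
jar (array([ 0.71366659, -0.24906364,  0.05764442]), [np.float64(0.00041192501660671204), np.float64(0.0004119250166067764)])
h [ 0.53130765 -0.05668763  0.11345453] bore off [-1.21795521 -2.5321311  -6.        ]
h [ 0.52936074 -0.05701447  0.11693389] bore off [-1.19815868 -2.48815051 -6.        ]
[[-0.0313  0.0487  0.    ]
 [-0.0356 -0.054   0.    ]
 [-0.0357 -0.0727  0.    ]
 [ 0.0198 -0.0752 -0.    ]]
1 [ 0.63  0.35 -0.17  1.63  0.06  1.17  2.14]
1 [ 0.72  0.26 -0.17  1.79  0.05  1.1   2.22]
1 [ 0.72  0.39 -0.17  1.88  0.09  0.88  2.19]
-1 [ 0.04  0.14  0.68  1.92 -0.1   1.11 -0.69]
-1 [-0.15  0.33  0.87  1.83 -0.28  1.11 -0.63]
-1 [-0.2   0.58  0.98  1.92 -0.59  0.96 -0.39]
```

Run:
```python
from h import *
t,p=camera_params("top"),camera_params("wrist")
S=boxR(.12); H=np.array([.532,-.058,.1135])
def onpl(c,uv): a,d=ray(c,uv); return a+d*((H-a)@S[:,2]/(d@S[:,2]))
lsd=cv2.createLineSegmentDetector()
for c,f,box in ((p,"w1",(230,0,400,215)),(t,"top0",(170,70,340,215))):
    L=lsd.detect(cv2.cvtColor(cv2.imread(f"pics/{f}.png"),cv2.COLOR_BGR2GRAY))[0][:,0]
    for l in L:
        if np.hypot(l[0]-l[2],l[1]-l[3])<28 or not all(box[0]<=l[i]<=box[2] and box[1]<=l[i+1]<=box[3] for i in (0,2)): continue
        a,b=onpl(c,l[:2]),onpl(c,l[2:]); d=(b-a)@S; ang=np.arctan2(d[1],d[0]); ang=(ang+np.pi/4)%(np.pi/2)-np.pi/4
        print(f,l.round(1).tolist(),((a-H)@S*1e3).round(1)[:2],((b-H)@S*1e3).round(1)[:2],"yaw~%.3f"%(.12+ang))
```

```text
w1 [238.0, 139.3000030517578, 236.0, 110.5] [-61.2 -25.2] [-61.3  -4.5] yaw~0.127
w1 [271.29998779296875, 78.0, 275.29998779296875, 179.3000030517578] [-34.8  18.2] [-33.8 -55.5] yaw~0.133
w1 [371.5, 0.5, 361.70001220703125, 174.39999389648438] [33.4 67.3] [ 33.8 -50.3] yaw~0.124
w1 [270.0, 0.6000000238418579, 272.1000061035156, 75.69999694824219] [-34.1  65.9] [-34.1  19.8] yaw~0.121
w1 [344.3999938964844, 204.5, 276.79998779296875, 203.3000030517578] [ 21.3 -75.2] [-33.1 -75.2] yaw~0.120
w1 [362.79998779296875, 109.4000015258789, 364.6000061035156, 70.5999984741211] [31.8 -1.8] [31.5 24.4] yaw~0.130
w1 [365.20001220703125, 63.099998474121094, 368.70001220703125, 0.6000000238418579] [31.7 29.3] [31.6 67.3] yaw~0.122
w1 [360.29998779296875, 154.39999389648438, 362.20001220703125, 111.9000015258789] [ 31.8 -34.7] [31.5 -3.6] yaw~0.132
w1 [335.5, 95.5999984741211, 338.29998779296875, 1.899999976158142] [11.5  7.3] [11.3 66.1] yaw~0.122
w1 [334.1000061035156, 151.89999389648438, 335.29998779296875, 111.9000015258789] [ 11.7 -33.2] [11.6 -3.9] yaw~0.123
top0 [177.10000610351562, 97.80000
[... 334 characters left out ...]
0305175781, 276.6000061035156, 90.19999694824219] [294.1 -56.1] [293.5  36.7] yaw~0.127
top0 [279.3999938964844, 85.5, 247.89999389648438, 90.5] [305.9  26.6] [305.2 119.2] yaw~0.127
top0 [184.5, 109.30000305175781, 202.3000030517578, 180.5] [278.9 312.6] [ 51.  311.2] yaw~0.126
top0 [320.6000061035156, 163.5, 310.0, 88.4000015258789] [ 48.5 -61.5] [284.4 -60.6] yaw~0.124
top0 [204.3000030517578, 181.5, 242.0, 175.10000610351562] [ 46.7 305.7] [ 48.9 186. ] yaw~0.138
top0 [276.79998779296875, 92.4000015258789, 212.8000030517578, 102.4000015258789] [287.2  37.3] [286.3 226.6] yaw~0.125
top0 [179.89999389648438, 108.0, 190.8000030517578, 151.8000030517578] [284.9 325.1] [148.2 324.4] yaw~0.125
```

Both cameras give a yaw of 0.124, and the strip measures 67.6 mm wide against 68 mm given. The bore is offset by about (-1.2,-2.5) mm. Next I'll go to the rack.

Run:
```python
from h import *
movel(read_eef_pos()+boxR(.124)[:,2]*.06,speed=.2)
pin=np.array([.459,-.345,.104]); a=.12
y=np.array([-np.sin(a),np.cos(a),0]);z=np.array([0,0,-1.]); x=np.cross(y,z); q=R.from_matrix(np.c_[x,y,z]).as_quat()
move_ptp(pin-x*.05+[0,0,.2],q); movel(pin-x*.06+[0,0,.12],q,.2)
print(np.round(read_qpos(),2),read_time_s())
p,im=snap("wrist","w2",["pin_mid_center","pin_small_center","pin_rack"])
print(proj(p,[pin,pin+[0,0,-.036]]))
```

```text
[ 0.98  0.38 -0.6   1.64  0.23  1.19  2.03] 8.8917
pin_mid_center [([325.3, 120.3], 0.6)]
pin_small_center [([327.7, 183.2], 0.93)]
pin_rack [([329.0, 167.5], 0.58)]
[[321.23889363 126.14671276]
 [321.38892288 124.14744883]]
```

View pics/w2.png

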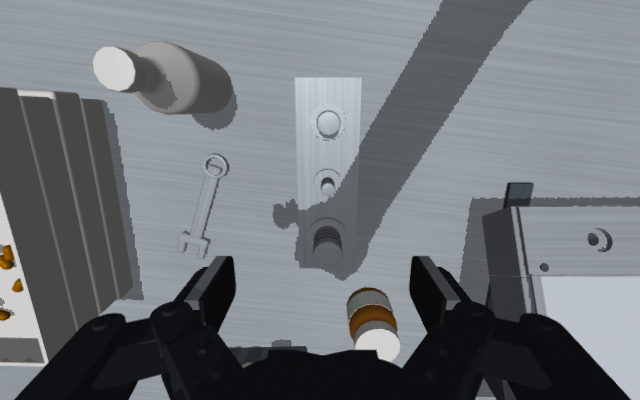

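The mid pin's grip is at (328,124), the small pin at (327,183) and the big pin at (327,240). The row runs vertically in the picture and the path down is clear, so I'll grasp.

Run:
```python
from h import *
p=camera_params("wrist"); P=atz(ray(p,(328,124)),.104); Q=atz(ray(p,(327.5,183)),.064+.004+.028); B=atz(ray(p,(327,240)),.112); print(P,Q,B,np.linalg.norm((P-Q)[:2]))
q=read_tcp_rot()
movel([P[0],P[1],.15],q,.2); movel([P[0],P[1],.0915],q,.1)
print("ft0",read_ft_force())
move_gripper(0.0,70)
print(read_finger_gap(),read_grasp_force(),read_ft_force(),read_eef_pos())
movel([P[0],P[1],.26],q,.15)
print(read_finger_gap(),read_grasp_force(),read_ft_force(),read_ft_torque(),read_time_s())
snap("wrist","w3",["pin_mid_tip"]);snap("side","s3",["pin_mid_tip","pin_mid_center"])
S=boxR(.124);H=np.array([.5313,-.0567,.1135])
for ang in (0,np.pi/2,-np.pi/2,np.pi):
  for h in (.04,.1,.12,.15):
    j=inverse_kinematics(H+S[:,2]*h,toolq(S,ang)); print(ang,h,None if j is None else np.round(j,2))
a,b=cv2.imread("pics/w3.png"),cv2.imread("pics/s3.png")
cv2.imwrite("pics/c3.png",np.hstack([a[150:,160:480],b[100:350,270:590]]))
```

```text
[ 0.45757616 -0.34053966  0.104     ] [ 0.51450669 -0.33376043  0.096     ] [ 0.56883464 -0.3276748   0.112     ] 0.0573327402003305
ft0 [ 0.22968066 -0.12983781  0.28332359]
6.943432347252078e-05 0.0 [ 0.41783362 -0.53541436  0.58825579] [ 0.45749183 -0.34053917  0.09144877]
4.205371660279034e-06 0.0 [-0.0566953  -0.04936658 -0.63116827] [ 0.00019184 -0.01187598  0.0130648 ] 12.5
pin_mid_tip []
pin_mid_tip [([371.1, 269.3], 0.64)]
pin_mid_center [([371.8, 259.6], 0.48)]
0 0.04 [ 1.01 -0.   -0.88  2.33 -0.42  0.33  2.19]
0 0.1 [ 0.98 -0.21 -0.76  2.34 -0.63  0.54  2.38]
0 0.12 [ 0.99 -0.27 -0.72  2.34 -0.66  0.61  2.41]
0 0.15 [ 0.98 -0.36 -0.67  2.33 -0.68  0.71  2.43]
1.5707963267948966 0.04 [ 0.95 -0.01 -0.82  2.33 -0.42  0.33  0.62]
1.5707963267948966 0.1 [ 1.04 -0.22 -0.8   2.34 -0.66  0.54  0.83]
1.5707963267948966 0.12 [ 1.06 -0.29 -0.78  2.34 -0.7   0.62  0.87]
1.5707963267948966 0.15 [ 1.08 -0.38 -0.74  2.33 -0.73  0.73  0.91]
-1.5707963267948966 0.04 [ 0.98 -0.01 -0.84  2.33 -0.42  0.33 -2.52]
-1.5707963267948966 0.1 [ 1.45 -0.34 -1.11  2.33 -0.91  0.65 -2.07]
-1.5707963267948966 0.12 [ 1.17 -0.31 -0.87  2.33 -0.76  0.64 -2.21]
-1.5707963267948966 0.15 [ 0.93 -0.35 -0.63  2.33 -0.65  0.69 -2.31]
3.141592653589793 0.04 [ 0.84 -0.01 -0.71  2.34 -0.42  0.33 -0.95]
3.141592653589793 0.1 [ 0.98 -0.21 -0.75  2.34 -0.63  0.53 -0.77]
3.141592653589793 0.12 [ 1.   -0.28 -0.74  2.34 -0.67  0.61 -0.73]
3.141592653589793 0.15 [ 1.04 -0.37 -0.71  2.33 -0.71  0.72 -0.68]
```

View pics/c3.png

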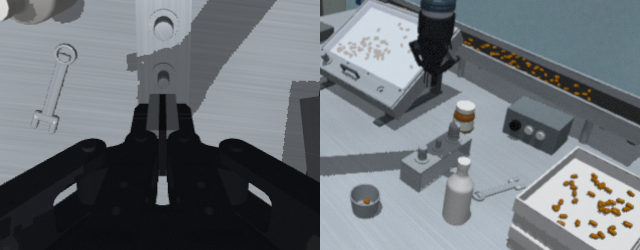

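The grasp missed: the fingers closed on air, and the pin still stands in the rack at about (322,178) in the wrist picture. I'll measure it again before retrying.

Run:
```python
from h import *
s,t,p=[camera_params(c) for c in ("side","top","wrist")]
P=np.array([.4576,-.3405,.104])
print("proj P top/collar/foot in wrist",proj(p,[P,P-[0,0,.036],P-[0,0,.04]]).round(1).tolist())
print("in side",proj(s,[P,P-[0,0,.037]]).round(1).tolist(),"top",proj(t,[P,P-[0,0,.037]]).round(1).tolist())
print("tcp in side",proj(s,[read_eef_pos()]))
a,b,c=cv2.imread("pics/w3.png"),cv2.imread("pics/s3.png"),cv2.imread("pics/w2.png")
f=lambda i:cv2.resize(i,(390,400),interpolation=cv2.INTER_CUBIC)
cv2.imwrite("pics/c4.png",np.hstack([f(a[140:240,275:372]),f(b[200:300,340:438])]))
```

```text
proj P top/collar/foot in wrist [[321.9, 182.1], [322.0, 175.0], [322.0, 174.3]]
in side [[372.4, 246.5], [371.2, 258.0]] top [[393.4, 201.8], [391.6, 202.9]]
tcp in side [[377.70338168 192.78574894]]
```

View pics/c4.png

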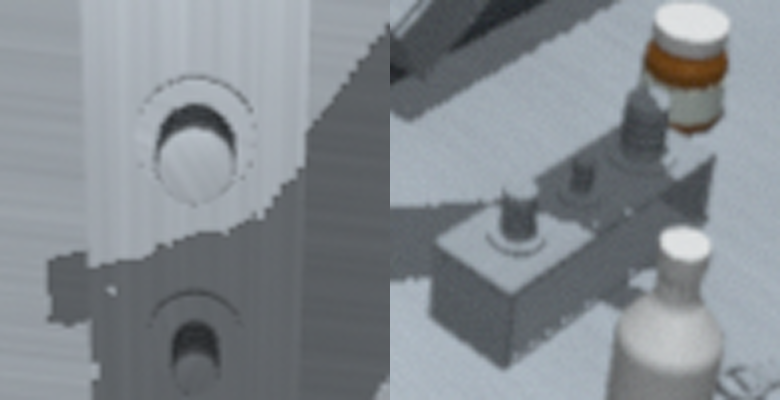

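The reprojection agrees within about 1 px in both cameras, so the position was right. I'll retry, closing in stages and reading the gap at each one.

Run:
```python
from h import *
q=read_tcp_rot()
move_gripper(.06,70)
p=camera_params("wrist");P=.5*(atz(ray(p,(323.5,181.2)),.104)+[.4576,-.3405,.104]); print(P)
movel([P[0],P[1],.14],q,.2); movel([P[0],P[1],.0895],q,.1)
print(read_eef_pos(),read_ft_force(),read_finger_gap())
p5,im=snap("wrist","w5")
for g in (.03,.02,.015):
    move_gripper(g,70); print(g,read_finger_gap(),read_grasp_force(),read_ft_force())
snap("wrist","w6"); print(read_time_s())
a,b=cv2.imread("pics/w5.png"),cv2.imread("pics/w6.png")
cv2.imwrite("pics/c6.png",np.hstack([a[100:,122:522],b[100:,122:522]]))
```

```text
[ 0.45735611 -0.33992462  0.104     ]
[ 0.45771333 -0.3399981   0.08971184] [0.26586987 0.3891917  0.08267723] 0.0600447669026581
0.03 0.029571102038108206 0.0 [ 0.9234484   0.49928885 -0.66142803]
0.02 0.01978715950661108 0.0 [-0.37722841 -0.05917982  0.17438364]
0.015 0.01485767294737501 0.0 [ 0.25833197 -0.37889302  0.10793405]
15.7417
```

View pics/c6.png

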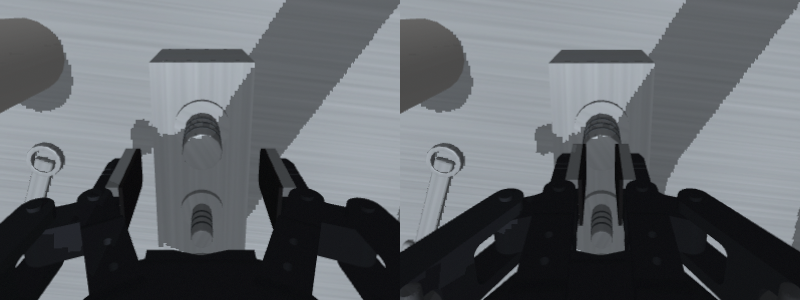

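The staged close shows the 15 mm finger gap spanning 32 px. That puts the tips about 0.145 m from the camera, well short of where the tool frame says they are. The tips therefore seem to be above the pin's top. I'll measure the real tip height by touching down gently.

Run:
```python
from h import *
q=read_tcp_rot(); e=read_eef_pos()
move_gripper(0,40); pause(.1)
f0=read_ft_force(); z=e[2]
while z>.045:
    z-=.002; movel([e[0],e[1],z],q,.05); f=read_ft_force()-f0
    if f[2]>4: break
print(z,f,read_eef_pos(),read_time_s())
```

```text
0.0854625209223608 [-0.30760555  1.67546852  5.07153046] [ 0.45756936 -0.34010289  0.08677675] 16.6333
```

Run:
```python
from h import *
s,im=snap("side","s7");w,iw=snap("wrist","w7")
e=read_eef_pos();M=R.from_quat(read_tcp_rot()).as_matrix()
print("tcp,tip side",proj(s,[e,e+M[:,2]*.019]).round(1).tolist(),"wrist",proj(w,[e,e+M[:,2]*.019]).round(1).tolist())
f=lambda i:cv2.resize(i,(400,400),interpolation=cv2.INTER_CUBIC)[:,:,::-1]
cv2.imwrite("pics/c7.png",np.hstack([f(im[190:290,330:430]),f(iw[200:340,250:390])]))
```

```text
tcp,tip side [[371.7, 251.8], [371.2, 257.7]] wrist [[321.5, 244.0], [321.6, 231.4]]
```

View pics/c7.png

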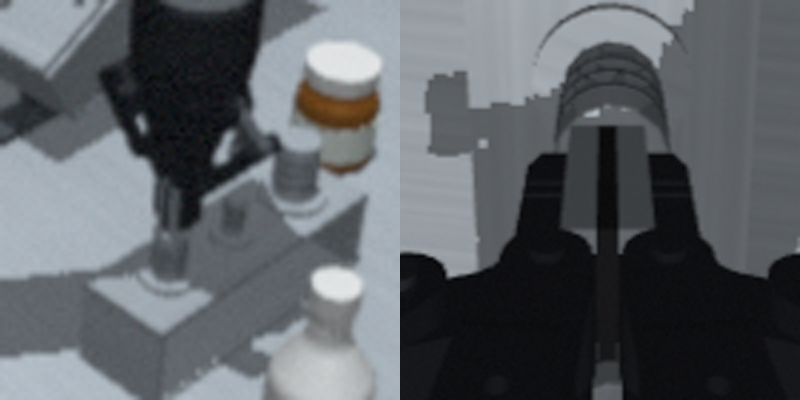

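Side view: the fingertips rest on top of the mid pin's grip, which is at z=0.104, while the TCP reads 0.087. The real tips are therefore about 36 mm behind the stated tool point, and about 3 mm off in tool x. I'll apply both corrections and grasp lower.

Run:
```python
from h import *
q=read_tcp_rot(); M=R.from_quat(q).as_matrix(); e=read_eef_pos()+M[:,0]*.003
movel([e[0],e[1],.12],q,.2); move_gripper(.06,70)
f0=read_ft_force(); z=.12
for z in (.09,.07,.062,.057,.055):
    movel([e[0],e[1],z],q,.1); f=read_ft_force()-f0
    if np.linalg.norm(f)>5: print("contact",z,f); break
move_gripper(.0,70); g=read_finger_gap(); print(g,read_grasp_force(),read_ft_force()-f0)
if g>.015:
    movel([e[0],e[1],.23],q,.15); pause(.2)
    print(read_finger_gap(),read_grasp_force(),read_ft_force()-f0,read_eef_pos(),read_time_s())
    snap("wrist","w8",["pin_mid_tip"]);snap("side","s8",["pin_mid_tip","pin_mid_center"])
```

```text
0.02046250125476063 68.389230966568 [-1.6822752   1.5931044   1.45725012]
0.02023867903741643 68.39101552963257 [-0.43104704  0.61060469 -1.79675184] [ 0.45411306 -0.34010364  0.22899275] 21.1667
pin_mid_tip [([319.7, 229.0], 0.95)]
pin_mid_tip [([377.1, 213.9], 0.55)]
pin_mid_center [([377.5, 197.2], 0.63), ([385.3, 266.4], 0.52)]
```

The pin is held, and its tip is about 25 mm ahead of the reported TCP. Next I'll carry it to the strip and measure the hole, bore and tip in the same wrist frame.

```bash
cat >> h.py <<'E'
S=boxR(.124); H0=np.array([.5313,-.0567,.1135]); TL=.025
def onS(p,uv,z=0,H=H0):
    a,d=ray(p,uv); n=S[:,2]; return a+d*((H+n*z-a)@n/(d@n))
E
python3 - <<'E'
from h import *
q=toolq(S,0)
e=read_eef_pos(); movel([e[0],e[1],.27],speed=.2)
n=S[:,2]; A=H0+S[:,0]*.03
for h in (.12,.05,.02,-.009): print(h,[None if j is None else np.round(j,2).tolist() for j in [inverse_kinematics(H0+n*h,q)]])
ok=False
for h in (.14,.12,.10):
    try: move_ptp(A+n*h,q); ok=True; break
    except MotionError as x: print(h,x)
if ok:
    movel(A+n*.05,q,.15)
    print(read_qpos().round(2) if hasattr(read_qpos(),'round') else read_qpos(),read_time_s(),(np.array(read_eef_pos())-H0)@S)
    p,im=snap("wrist","w9",["strip_hole","pin_mid_tip"])
    u,v=proj(p,H0)[0]; print("pred hole",u,v,"pred tip",proj(p,read_eef_pos()+R.from_quat(read_tcp_rot()).as_matrix()[:,2]*TL))
    u,v=int(u),int(v); c=cv2.cvtColor(cv2.resize(im[v-40:v+40,u-40:u+40],None,fx=7,fy=7,interpolation=cv2.INTER_CUBIC),cv2.COLOR_RGB2GRAY)
    for r,nm in ((7*.4*24*.5/24*24*1.0,"")): pass
    sc=300/.205*7/1000
    for rad,nm in ((12*sc,"hole"),(6.5*sc,"bore")):
        k=cv2.HoughCircles(cv2.GaussianBlur(c,(0,0),4),cv2.HOUGH_GRADIENT,1,20,param1=60,param2=15,minRadius=int(rad*.85),maxRadius=int(rad*1.15))
        print(nm,[] if k is None else [((a/7-.43+u-40).round(2),(b/7-.43+v-40).round(2),(r/7).round(2)) for a,b,r in k[0][:3]])
    cv2.imwrite("pics/c9.png",np.hstack([cv2.cvtColor(c,cv2.COLOR_GRAY2BGR)[::2,::2],cv2.resize(im[100:,160:480],None,fx=.93,fy=.93)[:280,:,::-1]]))
E
```

```text
0.12 [[0.99, -0.27, -0.73, 2.34, -0.66, 0.61, 2.41]]
0.05 [[1.01, -0.04, -0.86, 2.33, -0.48, 0.36, 2.25]]
0.02 [[1.01, 0.07, -0.9, 2.33, -0.24, 0.27, 2.04]]
-0.009 [[0.86, 0.16, -0.78, 2.32, -0.01, 0.2, 1.82]]
[ 1.09 -0.   -0.96  2.27 -0.35  0.39  2.11] 23.5917 [ 0.03074895 -0.00059588  0.04999138]
strip_hole [([321.5, 174.4], 0.61)]
pin_mid_tip []
pred hole 322.35319325139767 174.07803054098775 pred tip [[321.24624085 227.82687425]]Traceback (most recent call last):
  File "<stdin>", line 16, in <module>
TypeError: cannot unpack non-iterable float object
```

Run:
```python
from h import *
p=camera_params("wrist"); im=cv2.imread("pics/w9.png"); u,v=322,174
c=cv2.cvtColor(cv2.resize(im[v-40:v+40,u-40:u+40],None,fx=7,fy=7,interpolation=cv2.INTER_CUBIC),cv2.COLOR_BGR2GRAY)
sc=300/.215*7/1000
for rad,nm,z in ((12*sc,"hole",0),(6.5*sc,"bore",-.006)):
    k=cv2.HoughCircles(cv2.GaussianBlur(c,(0,0),4),cv2.HOUGH_GRADIENT,1,20,param1=60,param2=15,minRadius=int(rad*.85),maxRadius=int(rad*1.15))
    for a,b,r in ([] if k is None else k[0][:3]):
        uv=(a/7-.43+u-40,b/7-.43+v-40); X=onS(p,uv,z); print(nm,np.round(uv,2),round(r/7,2),"S offs mm",((X-H0)@S*1e3).round(2))
t=onS(p,(319.7,229)); 
cv2.imwrite("pics/c9.png",np.hstack([cv2.resize(cv2.cvtColor(c,cv2.COLOR_GRAY2BGR),(400,400)),im[0:400,120:520]]))
```

```text
(no output)
```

View pics/c9.png

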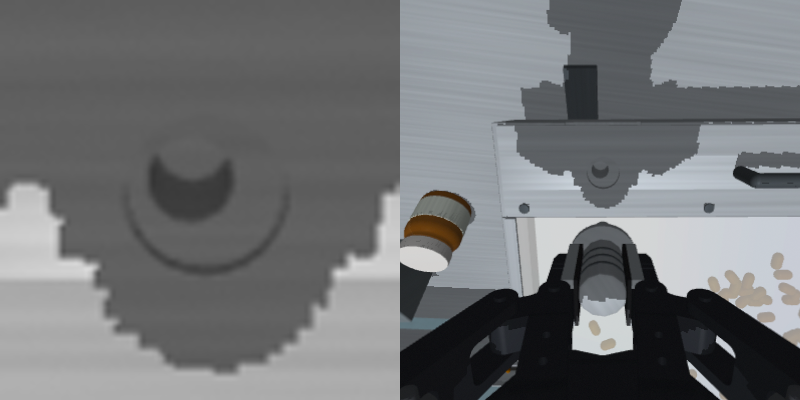

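The left crop shows the hole centred at about (322.9,171.5), radius 16.4 px, and the bore at about (319.8,169.1). The bore is off to -x and -y, as before. On the right, the pin is held straight in the pads. Next I'll touch down and feel for the bore.

```bash
cat >> h.py <<'E'
import json
def loc(): return (np.array(read_eef_pos())-H0)@S
def go(x,y,h,sp=.05): movel(H0+S@np.array([x,y,h]),toolq(S,0),sp)
E
python3 - <<'E'
from h import *
p=camera_params("wrist")
h=onS(p,(322.9,171.5)); b=onS(p,(319.8,169.1),-.006)
print("hole",((h-H0)@S*1e3).round(2),"bore",((b-H0)@S*1e3).round(2))
B=((b-H0)@S)[:2]; B=.5*(B+((h-H0)@S)[:2]+[-.0012,-.0025]); print("B",B*1e3)
go(B[0],B[1],.05,.1); go(B[0],B[1],TL+.006,.06); pause(.2); f0=read_ft_force()
hh=TL+.006
while hh>TL-.02:
    hh-=.001; go(B[0],B[1],hh,.03); f=S.T@(read_ft_force()-f0)
    if f[2]>4: break
l=loc(); print("stop cmd",hh,"loc",l*1e3,"tip z",(l[2]-TL)*1e3,"f",f,read_time_s())
json.dump(dict(B=B.tolist(),h=hh,f0=list(f0)),open("st.json","w"))
E
```

```text
hole [-1.6   0.08 -0.  ] bore [-2.15 -2.19 -6.  ]
B [-2.47751109 -2.30270536]
stop cmd 0.004999999999999979 loc [-2.51530962 -2.25693613  4.94234831] tip z -20.05765168841564 f [-0.01791194  0.51121272  0.40271612] 31.3833
```

There was no contact down to a tip depth of about -20 mm. Both the vision and the grip length would have to be far out for that, unless the pin is already in the bore. I'll keep going down until the collar seats.

Run:
```python
from h import *
st=json.load(open("st.json")); B=st["B"]; f0=np.array(st["f0"]); hh=st["h"]
while hh>-.02:
    hh-=.002 if hh>-.003 else .001; go(B[0],B[1],hh,.03); f=S.T@(read_ft_force()-f0); l=loc()
    print(round(hh*1e3,1),(l*1e3).round(2),f.round(1),read_finger_gap())
    if f[2]>10 or np.linalg.norm(f[:2])>20: break
print(read_time_s()); print(snap("wrist","w10",["pin_mid_center","strip_hole"])[0]["camera_from_world"] is None)
snap("side","s10",["pin_mid_center","pin_mid_tip"]); s=camera_params("side"); print(proj(s,H0+S[:,2]*.003))
```

```text
3.0 [-2.55 -2.23  2.89] [ 0.3 -0.7 -0.3] 0.020462596360316943
1.0 [-2.58 -2.18  0.89] [ 0.2 -0.1 -0. ] 0.020329107664017236
-1.0 [-2.57 -2.22 -1.11] [-0.2 -0.5  0.1] 0.02044654658761423
-3.0 [-2.58 -2.21 -3.11] [ 0.2 -0.2 -0.3] 0.020195175270968452
-4.0 [-2.51 -2.27 -4.04] [ 0.4  0.7 -0.6] 0.02019784087513199
-5.0 [-2.52 -2.28 -5.04] [-0.1 -0.2 -0.9] 0.02010060859800433
-6.0 [-2.51 -2.25 -6.05] [-0.6 -0.3 -0.9] 0.02009608992871275
-7.0 [-2.52 -2.26 -7.05] [-0.8 -0.2 -0. ] 0.020402985258034488
-8.0 [-2.52 -2.3  -8.04] [ 0.4 -0.4 -0.5] 0.02016003272123065
-9.0 [-2.5  -2.27 -9.05] [-0.2  0.1  0.3] 0.020052598549669908
-10.0 [ -2.56  -2.24 -10.06] [-0.8  0.7 -0.6] 0.020240066124817806
-11.0 [ -2.53  -2.27 -11.05] [-0.  -0.6  0.2] 0.020287695321430325
-12.0 [ -2.51  -2.25 -12.05] [ 0.2  0.1 -1.3] 0.020420182954294323
-13.0 [ -2.52  -2.27 -13.05] [-0.7 -0.3 -0.6] 0.02009083456394697
-14.0 [ -2.51  -2.27 -14.05] [ 0.5  0.3 -0.3] 0.02018095759673377
-15.0 [ -2.5   -2.25 -15.05] [ 0.2 -0.7 -0.1] 0.020076919515565454
-16.0 [ -2.46  -2.36 -15.73] [-0.2  0.   7.4] 0.020383559321976767
-17.0 [ -2.5   -2.41 -15.86] [-2.5  2.  30.8] 0.020417503935697644
35.8833
pin_mid_center [([319.2, 255.5], 0.85)]
strip_hole []
False
pin_mid_center [([330.7, 190.4], 0.54)]
pin_mid_tip [([330.6, 188.7], 0.64), ([333.1, 196.3], 0.39)]
[[327.78589199 187.05413512]]
```

The pin met firm resistance at h=-15.8 mm. The side detector puts its centre near the home position, not 28 mm proud, which is where it would be if it were standing on the receptacle face. To confirm, a small sideways nudge should meet the bore wall.

Run:
```python
from h import *
st=json.load(open("st.json")); B=st["B"]; f0=np.array(st["f0"])
s,w=camera_params("side"),camera_params("wrist")
c=np.array(read_eef_pos()); n=S[:,2]
print("side px of pin centre, TL=25:",proj(s,c-n*(.025-.037)).round(1),"; tip-on-face alt:",proj(s,c-n*(-.0095-.037)).round(1), "wrist",proj(w,[c-n*(.025-.037),c-n*(-.0095-.037)]).round(1))
go(B[0],B[1],-.0150,.05)
for dx,dy in ((0,.002),(0,-.002),(.002,0),(-.002,0)):
    go(B[0]+dx,B[1]+dy,-.0150,.03); print((dx,dy),(loc()*1e3).round(2),(S.T@(read_ft_force()-f0)).round(1))
go(B[0],B[1],-.0150,.03); print((loc()*1e3).round(2),(S.T@(read_ft_force()-f0)).round(1),read_time_s())
```

```text
side px of pin centre, TL=25: [[328.6 189.3]] ; tip-on-face alt: [[324.7 182.5]] wrist [[321.3 252.9]
 [320.9 289. ]]
(0, 0.002) [ -2.34  -1.57 -15.05] [-0.9 -4.3 -0.8]
(0, -0.002) [ -2.5   -3.03 -15.21] [-0.1  1.  -0.1]
(0.002, 0) [ -1.59  -2.15 -15.13] [-1.5 -0.9 -0.9]
(-0.002, 0) [ -2.97  -2.44 -14.81] [ 2.1 -0.1 -0.1]
[ -2.79  -2.33 -15.01] [ 0.1  0.4 -0. ] 37.75
```

Commands of ±2 mm move the pin only about ±0.6 mm, so the shank is captured in the bore. Now I'll seat it, release and retreat.

Run:
```python
from h import *
st=json.load(open("st.json")); B=st["B"]; f0=np.array(st["f0"])
for h in (-.016,-.017): go(B[0],B[1],h,.03)
print((loc()*1e3).round(2),(S.T@(read_ft_force()-f0)).round(1))
go(B[0],B[1],-.0160,.03); move_gripper(.055,40); print((loc()*1e3).round(2),(S.T@(read_ft_force()-f0)).round(1),read_grasp_force())
go(B[0],B[1],.06,.12)
p,im=snap("wrist","w11",["pin_mid_center","pin_mid_tip"])
C=H0+S@np.array([-.0024,-.0023,-.0065+.003]); G=C+S[:,2]*.037
print("pred centre,griptop",proj(p,[C,G]).round(1).tolist())
# press check on the grip top with closed fingers
move_gripper(0,40); f0=read_ft_force()
# tips at d=-.017: grip top 40 mm above strip (-6.5) -> h=.0335-.017
for h in (.03,.02,.0175,.0165,.0155,.0145,.0135,.0125,.011,.0095):
    go(B[0],B[1],h,.05); f=S.T@(read_ft_force()-f0)
    if f[2]>8: break
print("press stop",h,(loc()*1e3).round(2),f.round(1))
go(B[0],B[1],.09,.15); print(read_grasp_force(),read_ft_force(),read_time_s())
snap("side","s11",["pin_mid_center"]);snap("top","t11",["pin_big_center","pin_small_center","cup_mid","spray_mid"])
```

```text
[ -2.8   -2.48 -15.87] [-3.5  3.1 30.5]
[ -2.33  -2.26 -16.12] [ 1.  -0.2  0.5] 0.0
pin_mid_center [([321.7, 209.3], 0.94)]
pin_mid_tip []
pred centre,griptop [[321.9, 209.2], [321.8, 226.9]]
press stop 0.0155 [-2.28 -2.41 15.72] [-1.4  0.2 10. ]
0.0 [-0.03045533 -0.29888098  0.09306567] 43.1333
pin_mid_center [([329.8, 189.3], 0.5)]
pin_big_center [([388.3, 163.8], 0.57)]
pin_small_center [([388.5, 183.7], 0.45)]
cup_mid [([394.1, 260.3], 0.91)]
spray_mid [([438.7, 209.1], 0.82)]
```

The pin's centre is seen at (321.7,209.3) against (321.9,209.2) predicted for fully home. The touch on the grip top agrees to about 1 mm, and the other pins haven't moved. I'm handing in.

```bash
python3 -c "
from bench import *
print(sign_off(),read_time_s())"
```

```text
the job is handed in; nothing more can be done
the job is handed in; nothing more can be done
```

The middle-sized pin is in the bore behind the strip's free hole, pressed until its collar seated, and released. I handed the job in at about 43 s on the robot's clock, after one missed grasp; sign-off returned no verdict. The other two pins, the cup and the bottle showed no movement in the last top picture; I did not re-check the jar, scoop and wrench.

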